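File the sawn edge of a mould divider

TASK

The white plastic divider in the bench vise has a burr along its sawn top edge: lift the orange-handled file out of the grey tray by its blade at the finger notch (the handle sits too tightly there to be gripped), put it down and take it again by the handle, then dress the edge with three light forward strokes, one each on the left third, the middle and the right third, in that order. For each stroke lay the file flat and straight across the edge with its tip just beyond it, feel that it bears, push it away from you until most of the blade has passed over, without bending the thin plate far, and lift it a good finger's breadth clear before you bring it back: never drag it back over the edge. At the end lay the file down flat on the cork mat, and leave the other things on the bench where they are.

Things in the scene. Friction and masses are not known exactly. Their poses are not given: they have to be found in the camera images.
- vise: Blue bench vise on a wooden board (200 x 130 x 18 mm), screwed down. Origin on the worktop right under the divider's edge, some 122 mm above it; +z up, +x the forward stroke (across the edge, away from robot and screw handle), +y left along the edge. Jaws: x -37 to 39 mm, 80 mm wide, tops at z 80 mm; screw and bar in front reach x -94 mm, under z 70 mm.
- plate (a joint): Bend of the divider about the jaws' top, rad: 0 straight, + when its edge is pushed forward (vise +x), - when dragged back. Soft white plastic plate, 3 mm thick (x), 66 mm wide (y), 42 mm out of the jaws, give or take 6. Springs back; 1 N at the edge bends it 0.047 rad; friction with the file about 0.6. Press lightly, 2 to 5 N. Spoilt if dragged back beyond -0.045, bent forward beyond 0.25, or pressed with over 20 N.
- edge_left (a point): Middle of the left third (vise +y side) of the divider's top edge, 21 mm from its middle, at the usual height of 122 mm. The true edge is up to 6 mm higher or lower (not in the readings): feel for it with the file, slowly. Lift 15 mm or more between strokes.
- edge_mid (a point): Middle of the divider's top edge (height as told for edge_left).
- edge_right (a point): Middle of the right third of the divider's top edge, 21 mm from its middle (height as told for edge_left).
- file: Flat file, 200 mm long, 0.15 kg, balance about 21 mm tipward of the origin. Origin: heel of the blade, mid width and thickness; +x to the tip, +z up, normal to the flats. Steel blade x 0 to 120, 24 wide, 5 mm thick, both faces alike. Orange and black handle x -80 to 0 mm, 24 x 24 mm, centred on the blade, so on a flat surface it rests on handle and tip, tip leaning down 4 deg.
- tip (a point): Tip of the file: end of the blade, 120 mm from the origin, at the middle of width and thickness.
- blade (a point): Middle of the file's blade, 60 mm from the origin; in the tray it lies in the middle of the finger notch.
- handle (a point): Middle of the file's handle, 40 mm behind the origin; to file, hold it between here and the blade: far out on the tip, a push of 5 N has a lever of 0.14 m and turns the file in a weak grip.
- tray: Grey tool tray 250 x 124 x 34 mm, screwed down; origin centre of underside, +x along the stall, +z up. The file lies in it level, tip to +x, heel at x -15 mm, middle plane 18 mm above the worktop. Stall 32 mm wide, walls to 34 mm (4 mm over the handle). From x 12 to 78 mm a finger notch crosses the whole tray, floor at 4 mm: the blade is free there at both sides and below.
- mat: Cork mat 260 x 150 x 4 mm, fixed flat on the worktop; origin at the centre of its underside, +x along its length.
- soap_green: Green soap bar 51 x 72 x 27 mm, bystander.
- soap_lilac: Lilac soap bar 51 x 72 x 27 mm, bystander.
- tape_roll: Roll of adhesive tape 94 mm across, 26 mm tall, bystander.
- jar: Cream jar with white lid 68 mm across, 72 mm tall, bystander.

How it is judged:
By the outcome, as a careful person would: the job done as asked, in the order asked, and still so for the second after the job is handed in, with the robot touching nothing.
It also fails if it takes over 72 s, if anything falls off the work surface, if the arm or the gripper's body presses on something with over 40 N, if the wrist force passes 120 N, or if a joint passes its speed limit or range.

ROBOT

A 6-joint arm with a two-finger parallel gripper is mounted at the origin on a cart in front of the work surface, level with it; the furniture and walls round the work are solid. World frame = base frame: x ahead of the robot, y to its left, z up, the work surface at z = 0. Lengths are in m, angles in rad, forces in N, time in s.
With the tool pointing down it reaches from about 0.3 to 0.775 m from the base axis. Payload 14.6 kg.
Tool frame: the origin (TCP) lies midway between the tips of the shut fingers; the grasp point (between the pads) lies 19 mm behind it (manip.grip_point_offset is the distance from the TCP to the grasp point, in m); z points along the fingers, y is the line along which they close (so a half turn about z gives the same grasp; the last joint's range is limited). The gripper opens to 94 mm and grips with 3 to 60 N. Pads are 16 mm wide; open, the fingers measure 119 mm over their backs; the gripper's body (75 mm by 177 mm) begins 78 mm behind the grasp point.
Start: joints at [1.252, 0.3, 1.521, -0, 1.321, -0.067], TCP at [0.137, 0.533, 0.177] pointing down, gripper open.
Joint ranges: [-3.03, 3.03], [-0.79, 2.21], [0.23, 2.52], [-1.04, 4.18], [0, 3.07], [-2.55, 2.55]. Speed limits (rad/s): [2.22, 2.22, 2.57, 3.14, 3.14, 3.14].

INTERFACE

Orientations are given as a unit quaternion [w, x, y, z].
In Python, from rig import manip gives the robot as it stands.
- The arm moves only by the tool step_arm, never from a script. Its argument "series" is a list of rows, each a list of 7 numbers: the opening, from 0 (shut) to 1 (fully open), then the shift along the tool's x, y, z in cm, then the turn, a rotation vector about the tool's x, y, z in rad. A call has 1 to 8 rows; each row is the pose to reach, as a shift and turn from the pose commanded when the call began, along the tool's axes at that moment; what a row does not reach only later rows make up. A row lasts 1/8 s, in which the tool goes at most 62.5 mm and 10.7 degrees, less where a joint would pass 70% of its speed; a pose out of reach is approached as far as the arm can. A call with a gripper value outside its range is refused whole. The fingers move at their own pace and stop on an object; "force" is the grip in N (left out, the last holds). Time passes only in rows, so rows that repeat a pose let the fingers close. It gives the time, the measured TCP pose, the force, the opening and the grip force at its end, in the units of the state.
- manip.observe(): the state, without advancing time (a new reading comes with each control period).
- manip.capture(name): name is "scene" or "top"; returns (picture, depth): 480x640x3 uint8, blue, green, red; 480x640 float32, m along the optical axis (not along the pixel's ray), 0 where there is no reading.
- manip.camera_model(name): a dict with "K" (3x3 intrinsics, pixels), "D" ([k1, k2, p1, p2, k3] as OpenCV has them; the pictures are not rectified), "cam_to_world" (4x4, takes a point from camera to world coordinates). Camera axes: x right, y down, z forward; pixel columns grow to the right and rows downward; lengths in m; the calibration is good to about 2 mm. A picture is of the moment at which its call begins. camera_model takes no time and is no camera call.
- manip.finish_job(): hands the job in; it is judged then, once.
The state is a dict: "t": time; "joint_positions": joint angles; "qvel": joint speeds; "tau": joint torques, N m; "tool_pos": TCP position; "eef_rot": TCP orientation; "ft_force": force on the tool from outside, world axes, zero at the start; "moment": the same for the moment, N m; "finger_gap": finger opening in m; "finger_force": force on a finger pad.
Only numpy, scipy, OpenCV 4.12 (cv2) and the standard library are available. Lean on these libraries where they do the work, as an engineer would, in place of code of your own. Each camera call takes 0.05 s, during which the arm holds its last target. There are 200 camera calls.

## Working session

There is one attempt and no reset: what is moved stays moved. The work goes in short steps, Python scripts to look and compute and a tool call to move; the robot and the scene stay as the last step left them, time stands still between calls to the robot, and variables do not carry over. Pictures are saved under pics/ and viewed, at most 10 in all, crops included, and the job is handed in when it is done.

Besides the shell and the picture viewer there is one more tool, called after "Emit:" as name([rows], argument=value, ...), one row to a line, values as JSON. step_arm: Moves the arm, as the interface text tells. Its arguments: {"type":"object","properties":{"series":{"type":"array","items":{"type":"array","items":{"type":"number"}}},"force":{"type":"number"}},"required":["series"]}

```bash
ls; mkdir -p pics; python3 - <<'E'
from rig import manip
import cv2,numpy as np
s=manip.observe(); print({k:np.round(v,3).tolist() for k,v in s.items()}, manip.grip_point_offset)
for n in("scene","top"):
    im,d=manip.capture(n); cv2.imwrite(f"pics/{n}0.png",im); np.save(f"pics/{n}0.npy",d)
    m=manip.camera_model(n); print(n,{k:np.round(v,3).tolist() for k,v in m.items()})
E
```

```text
pics
{'t': 0.0, 'joint_positions': [1.252, 0.3, 1.522, 0.0, 1.321, -0.067], 'qvel': [-0.0, -0.0, 0.001, 0.0, 0.002, 0.001], 'tau': [-0.001, -53.18, -35.273, 0.071, 0.024, -0.0], 'tool_pos': [0.137, 0.532, 0.177], 'eef_rot': [-0.0, 0.126, 0.992, -0.001], 'ft_force': [0.15, 0.646, 0.078], 'moment': [0.067, 0.012, -0.044], 'finger_force': 0.0, 'finger_gap': 0.094} 0.0188
scene {'K': [[463.516, 0.0, 318.363], [0.0, 463.516, 239.33], [0.0, 0.0, 1.0]], 'D': [0.015, 0.0, 0.0, 0.0, 0.0], 'cam_to_world': [[0.74, -0.282, 0.611, -0.263], [-0.673, -0.333, 0.661, -0.852], [0.017, -0.9, -0.436, 0.708], [0.0, 0.0, 0.0, 1.0]]}
top {'K': [[440.938, 0.0, 318.337], [0.0, 440.938, 238.619], [0.0, 0.0, 1.0]], 'D': [0.033, 0.0, 0.0, 0.0, 0.0], 'cam_to_world': [[-0.012, -0.996, 0.092, 0.463], [-1.0, 0.013, 0.003, 0.033], [-0.004, -0.092, -0.996, 1.363], [0.0, 0.0, 0.0, 1.0]]}
```

View pics/scene0.png

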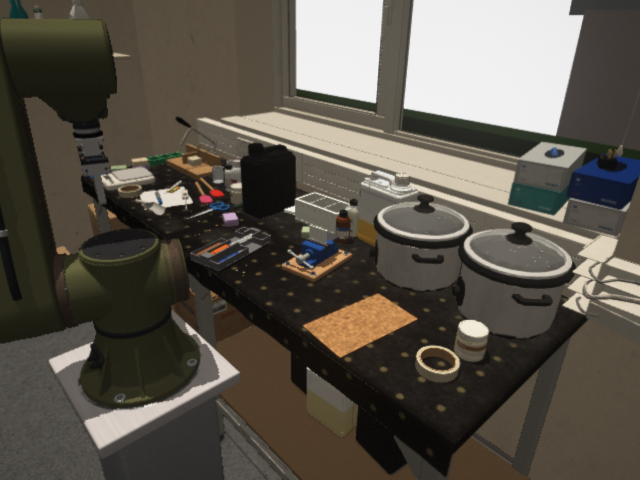

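View pics/top0.png

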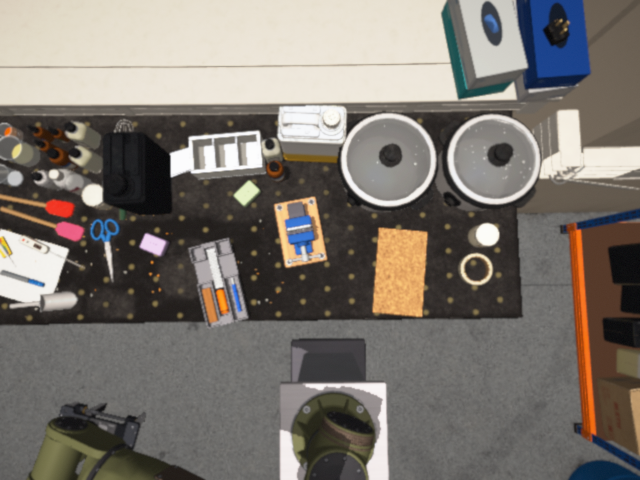

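The top view shows the tray around (218,282) with the orange handle low and the blade going up, the vise at (301,232), and the mat at (400,272). I'll enlarge the tray and vise.

```bash
python3 - <<'E'
import cv2,numpy as np
t=cv2.imread("pics/top0.png"); s=cv2.imread("pics/scene0.png")
a=cv2.resize(t[190:335,180:340],None,fx=2.5*1,fy=2.5,interpolation=cv2.INTER_CUBIC) # 400x362
b=cv2.resize(s[215:315,180:360],None,fx=2.2,fy=2.2,interpolation=cv2.INTER_CUBIC)
o=np.zeros((600,800,3),np.uint8); o[:a.shape[0],:a.shape[1]]=a; o[:b.shape[0],400:400+b.shape[1]]=b
cv2.imwrite("pics/crop1.png",o)
E
```

```text
(no output)
```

View pics/crop1.png

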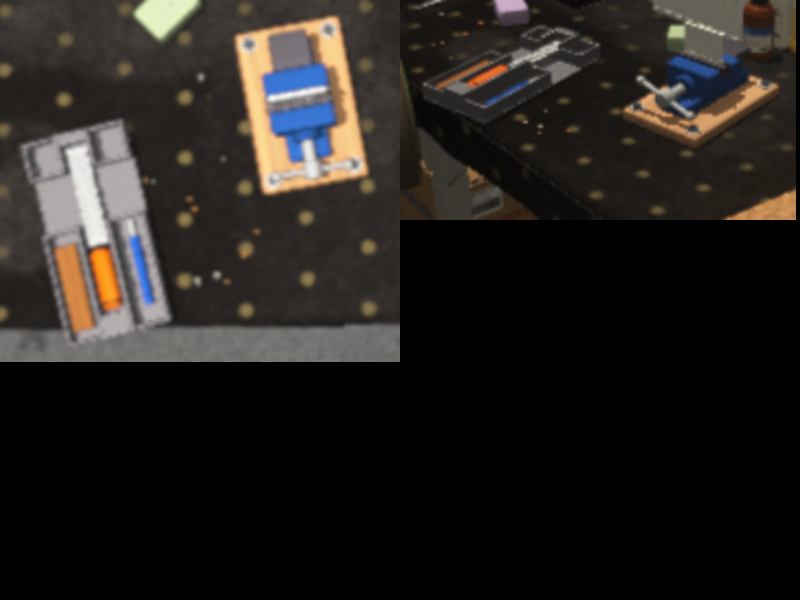

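The crop shows the file with its orange handle toward the robot, and the white blade going away from it across the notch (pixel ≈(214,262)). The divider is the white line on the vise at about (299,229), and the board is tilted by about 8°. Next I measure all of these.

```bash
cat > h.py <<'E'
import cv2,numpy as np
from rig import manip
C={n:manip.camera_model(n) for n in("scene","top")}
for c in C.values():
    for k in c: c[k]=np.array(c[k],float)
def ray(n,p):
    c=C[n]; q=cv2.undistortPoints(np.array(p,float).reshape(-1,1,2),c["K"],c["D"])[:,0]
    return c["cam_to_world"][:3,3], np.c_[q,np.ones(len(q))]@c["cam_to_world"][:3,:3].T
def onz(n,p,z):
    o,d=ray(n,p); return o+d*((z-o[2])/d[:,2])[:,None]
def proj(n,P):
    c=C[n]; T=np.linalg.inv(c["cam_to_world"]); 
    return cv2.projectPoints(np.array(P,float).reshape(-1,1,3),cv2.Rodrigues(T[:3,:3])[0],T[:3,3],c["K"],c["D"])[0][:,0]
def tri(pa,pb):
    (o1,d1),(o2,d2)=ray("scene",pa),ray("top",pb); d1,d2=d1[0],d2[0]
    s=np.linalg.lstsq(np.c_[d1,-d2],o2-o1,rcond=None)[0]
    a,b=o1+s[0]*d1,o2+s[1]*d2; return (a+b)/2,np.linalg.norm(a-b)
def cloud(n,d,m):
    v,u=np.nonzero(m&(d>0)); o,r=ray(n,np.c_[u,v]); return o+r*d[v,u][:,None]
def mask(im,lo,hi,box):
    h=cv2.cvtColor(im,cv2.COLOR_BGR2HSV); m=cv2.inRange(h,lo,hi)>0
    b=np.zeros_like(m); b[box[1]:box[3],box[0]:box[2]]=1; m=(m&b).astype(np.uint8)
    n,l,s,c=cv2.connectedComponentsWithStats(m); return l==1+np.argmax(s[1:,4])
def axis(P):  # centre, direction, extents of min area rect in xy (mm)
    (c,s,a)=cv2.minAreaRect((P[:,:2]*1000).astype(np.float32)); B=cv2.boxPoints((c,s,a))
    e=max(B[1]-B[0],B[2]-B[1],key=np.linalg.norm); a=np.degrees(np.arctan2(e[1],e[0]))%180
    return np.round(c,1),np.round(sorted(s),1),round(a,2)
E
python3 - <<'E'
from h import *
im={n:cv2.imread(f"pics/{n}0.png") for n in C}; D={n:np.load(f"pics/{n}0.npy") for n in C}
K={"mat":((8,90,90),(22,255,255),(360,220,440,325),(300,290,420,360),.004),
"board":((8,60,130),(22,200,255),(270,190,330,272),(275,240,355,280),.018),
"handle":((8,215,150),(16,255,255),(208,280,232,320),(210,235,250,262),.018+.012),
"blade":((0,0,150),(180,60,255),(200,245,226,292),(225,225,262,250),.0205),
"tray":((0,0,60),(180,60,175),(185,235,252,330),(185,225,275,270),.034),
"jaw":((100,120,60),(125,255,255),(270,200,330,252),(290,235,340,268),.08)}
for k,(lo,hi,bt,bs,z) in K.items():
    for n,b in(("top",bt),("scene",bs)):
        try:
            m=mask(im[n],lo,hi,b); v,u=np.nonzero(m); P=cloud(n,D[n],m)
            print(k,n,m.sum(),(u.min(),v.min(),u.max(),v.max()),"plane",*axis(onz(n,np.c_[u,v],z)),"| depth",*axis(P),"z",np.round(np.percentile(P[:,2],[5,50,95]),4))
        except Exception as e: print(k,n,e)
E
```

```text
mat top 4519 (np.int64(372), np.int64(225), np.int64(428), np.int64(317)) plane [ 487. -212.] [169.7 280.7] 178.62 | depth [ 487.1 -212.5] [171.6 281.6] 178.45 z [-0.0011  0.0041  0.0087]
mat scene 3750 (np.int64(303), np.int64(293), np.int64(417), np.int64(357)) plane [ 481.4 -213.9] [166.3 270.7] 176.84 | depth [ 483.9 -211.5] [168.1 273.3] 176.47 z [0.0017 0.0044 0.0066]
board top 1460 (np.int64(274), np.int64(196), np.int64(326), np.int64(267)) plane [609.   96.9] [140.2 202.5] 10.02 | depth [611.   97.9] [142.3 205.5] 9.97 z [0.0018 0.018  0.0236]
board scene 433 (np.int64(282), np.int64(250), np.int64(351), np.int64(278)) plane [604.8  91.3] [129.7 199.9] 10.11 | depth [603.4 101.9] [153.8 200.6] 10.22 z [0.0155 0.0184 0.021 ]
handle top 89 (np.int64(217), np.int64(290), np.int64(227), np.int64(312)) plane [403.  327.7] [20.9 67.2] 14.64 | depth [402.3 330.4] [25.7 67. ] 15.76 z [0.0093 0.029  0.0339]
handle scene attempt to get argmax of an empty sequence
blade top 650 (np.int64(200), np.int64(247), np.int64(224), np.int64(288)) plane [497.9 371.2] [ 68.  124.2] 13.77 | depth 
[... 261 characters left out ...]
(185), np.int64(237), np.int64(251), np.int64(329)) plane [455.  339.3] [195.5 276.4] 1.05 | depth [344.6 441.8] [294.6 544.8] 138.17 z [-0.9033  0.0051  0.0339]
tray scene 430 (np.int64(198), np.int64(227), np.int64(261), np.int64(257)) plane [467.1 318.5] [154.5 252.5] 29.91 | depth [488.2 354.5] [149.7 312.9] 35.32 z [0.0024 0.0208 0.0358]
jaw top 339 (np.int64(289), np.int64(231), np.int64(313), np.int64(251)) plane [574.8  87. ] [58.6 70.2] 89.36 | depth [576.2  87.1] [56.8 70.5] 89.71 z [0.0365 0.0741 0.0796]
jaw scene 163 (np.int64(302), np.int64(240), np.int64(324), np.int64(254)) plane [565.   79.9] [60.9 79.4] 92.71 | depth [610.  151.9] [ 55.1 208.1] 66.85 z [0.0614 0.0754 0.0785]
```

```bash
python3 - <<'E'
from h import *
im={n:cv2.imread(f"pics/{n}0.png") for n in C}; D={n:np.load(f"pics/{n}0.npy") for n in C}
def line(P):
    vx,vy,x,y=cv2.fitLine(np.float32(P[:,:2]*1000),cv2.DIST_HUBER,0,.01,.01)[:,0]
    t=(P[:,:2]*1000-[x,y])@[vx,vy]; a=np.degrees(np.arctan2(vy,vx))%180
    return "c",np.round(np.array([x,y])+np.array([vx,vy])*(t.max()+t.min())/2,1),"len",round(np.ptp(t),1),"ang",round(a,2)
for k,lo,b,bs,z in (("blade",(0,0,205),(203,246,224,291),(225,228,265,250),.0205),("plate",(0,0,190),(284,220,315,236),(300,222,342,246),.122)):
    for n,bb in(("top",b),("scene",bs)):
        m=mask(im[n],lo,(180,45,255),bb); v,u=np.nonzero(m); P=cloud(n,D[n],m)
        print(k,n,m.sum(),u.min(),v.min(),u.max(),v.max(),*line(onz(n,np.c_[u,v],z)),"|d",*line(P),"z",np.round(np.percentile(P[:,2],[5,50,95,99]),4))
m=mask(im["top"],(5,150,130),(18,255,255),(211,280,232,320)); P=cloud("top",D["top"],m); v,u=np.nonzero(m); print("handle",m.sum(),*line(onz("top",np.c_[u,v],.03)),"z",np.round(np.percentile(P[:,2],[50,90]),4))
m=mask(im["scene"],(5,150,60),(18,255,255),(208,235,256,265)); P=cloud("scene",D["scene"],m);v,u=np.nonzero(m); print("handle s",m.sum(),u.min(),v.min(),u.max(),v.max(),*line(onz("scene",np.c_[u,v],.028)),"z",np.round(np.percentile(P[:,2],[50,90]),4))
for n in C:
    P=cloud(n,D[n],D[n]>0); q=P[(P[:,2]>.026)&(P[:,2]<.042)&(P[:,0]>.3)&(P[:,0]<.59)&(P[:,1]>.24)&(P[:,1]<.47)]; print("tray",n,len(q),*axis(q))
    q=P[(P[:,2]>.088)&(P[:,2]<.15)&(abs(P[:,0]-.6)<.09)&(abs(P[:,1]-.09)<.06)]; print("plate",n,len(q),*axis(q),np.round(np.percentile(q[:,2],[50,90,98]),4))
E
```

```text
blade top 290 207 249 222 287 c [501.5 353.2] len 118.2 ang 13.98 |d c [501.4 353. ] len 118.0 ang 13.74 z [0.0136 0.0205 0.025  0.0263]Traceback (most recent call last):
  File "<stdin>", line 9, in <module>
  File "h.py", line 23, in mask
    n,l,s,c=cv2.connectedComponentsWithStats(m); return l==1+np.argmax(s[1:,4])
                                                             ~~~~~~~~~^^^^^^^^^
    return _wrapfunc(a, 'argmax', axis=axis, out=out, **kwds)
    return bound(*args, **kwds)
ValueError: attempt to get argmax of an empty sequence
```

```bash
python3 - <<'E'
from h import *
im={n:cv2.imread(f"pics/{n}0.png") for n in C}; D={n:np.load(f"pics/{n}0.npy") for n in C}
def line(P):
    vx,vy,x,y=cv2.fitLine(np.float32(P[:,:2]*1000),cv2.DIST_HUBER,0,.01,.01)[:,0]
    t=(P[:,:2]*1000-[x,y])@[vx,vy]; a=np.degrees(np.arctan2(vy,vx))%180
    return "c",np.round(np.array([x,y])+np.array([vx,vy])*(t.max()+t.min())/2,1),"len",round(np.ptp(t),1),"ang",round(a,2)
for k,n,lo,b,z in (("blade","scene",(0,0,150),(222,226,265,250),.0205),("plate","top",(0,0,190),(284,220,315,236),.122),("plate","scene",(0,0,110),(300,222,345,246),.122)):
    try:
        m=mask(im[n],lo,(180,60,255),b); v,u=np.nonzero(m); P=cloud(n,D[n],m)
        print(k,n,m.sum(),u.min(),v.min(),u.max(),v.max(),*line(onz(n,np.c_[u,v],z)),"|d",*line(P),"z",np.round(np.percentile(P[:,2],[5,50,95,99]),4))
    except ValueError as e: print(k,n,"none")
m=mask(im["top"],(5,150,130),(18,255,255),(211,280,232,320)); P=cloud("top",D["top"],m); v,u=np.nonzero(m); print("handle",m.sum(),*line(onz("top",np.c_[u,v],.03)),"z",np.round(np.percentile(P[:,2],[50,90]),4))
for n in C:
    P=cloud(n,D[n],D[n]>0); q=P[(P[:,2]>.026)&(P[:,2]<.042)&(P[:,0]>.3)&(P[:,0]<.59)&(P[:,1]>.24)&(P[:,1]<.47)]; print("tray",n,len(q),*axis(q))
    q=P[(P[:,2]>.09)&(P[:,2]<.15)&(abs(P[:,0]-.6)<.09)&(abs(P[:,1]-.09)<.06)]; print("plate",n,len(q),*axis(q),*line(q),np.round(np.percentile(q[:,2],[50,90,98]),4))
E
```

```text
blade scene 58 231 234 251 243 c [505.7 358.1] len 91.8 ang 6.88 |d c [505.6 357.7] len 88.9 ang 10.48 z [0.0077 0.0209 0.0238 0.024 ]
plate top 58 287 224 309 230 c [611.1  93.1] len 63.8 ang 99.7 |d c [610.6  93.7] len 65.2 ang 100.13 z [0.0785 0.1228 0.1286 0.1308]
plate scene 73 309 223 328 232 c [614.1 101.1] len 74.7 ang 97.53 |d c [697.7 194.8] len 321.9 ang 47.55 z [0.0066 0.0279 0.1264 0.1278]
handle 201 c [402.5 328.1] len 73.8 ang 13.22 z [0.0289 0.0331]
tray scene 481 [453.1 338.5] [126.7 254.5] 14.7
plate scene 200 [605.2  92.6] [11.3 69.6] 102.15 c [605.5  92.7] len 69.9 ang 99.1 [0.1085 0.1241 0.1263]
tray top 736 [457.6 341.2] [126.4 249.7] 14.16
plate top 68 [610.2  91.9] [ 4.5 65.3] 99.81 c [609.   91.7] len 65.3 ang 100.01 [0.1208 0.1281 0.1297]
```

Consistent so far:

| Item | x, y (mm) | Angle | Height |
|---|---|---|---|
| Blade middle | (501, 353) | 14° | z ≈ 20 mm |
| Divider middle | (610, 92.5) | yaw 10° | z ≈ 124–128 mm |
| Mat | (485, −212) | – | – |

I'll set out now.

```bash
cat >> h.py <<'E'
from scipy.spatial.transform import Rotation as Ro
def Rf(yaw,pitch=0): # file attitude: yaw deg, pitch>0 tip down; tool = file*diag(-1,1,-1)
    return Ro.from_euler("ZY",[yaw,pitch],degrees=True)*Ro.from_matrix(np.diag([-1.,1,-1]))
def pose():
    s=manip.observe(); q=s["eef_rot"]; return np.array(s["tool_pos"]),Ro.from_quat([*q[1:],q[0]]),s
def to(xyz,yaw,pitch=0,p=None,R=None):
    if p is None: p,R,_=pose()
    T=Rf(yaw,pitch); d=R.inv().apply(np.array(xyz)-p)*100; r=(R.inv()*T).as_rotvec()
    print("shift cm",np.round(d,2),"rot",np.round(r,4)); return np.array(xyz),T
E
python3 -c "
from h import *
p,R=to([.501,.353,.10],14); to([.501,.353,.008],14,0,p,R)"
```

```text
shift cm [-39.73  -8.3    7.7 ] rot [-9.000e-04 -3.000e-04 -4.962e-01]
shift cm [0.  0.  9.2] rot [0. 0. 0.]
```

Emit:
step_arm([
  [0.6, -5, -1, 1, 0, 0, -0.06],
  [0.6, -10.5, -2.2, 2, 0, 0, -0.13],
  [0.6, -16.5, -3.4, 3.2, 0, 0, -0.2],
  [0.6, -22.5, -4.7, 4.4, 0, 0, -0.28],
  [0.6, -28.5, -6, 5.5, 0, 0, -0.36],
  [0.6, -34.5, -7.2, 6.7, 0, 0, -0.43],
  [0.6, -39.7, -8.3, 7.7, 0, 0, -0.496],
  [0.6, -39.7, -8.3, 7.7, 0, 0, -0.496],
])

```text
t: 1.1
tool_pos: [0.5028, 0.351, 0.0987]
eef_rot: [-0.001, -0.12, 0.993, -0.001]
ft_force: [0.4, 0.0, 0.0]
finger_gap: 0.0566
finger_force: 0.0
```

```bash
python3 - <<'E'
from h import *
print(to([.501,.353,.008],14)[0], manip.observe()["t"])
for n in C:
    im,d=manip.capture(n); cv2.imwrite(f"pics/{n}1.png",im)
a=cv2.resize(cv2.imread("pics/scene1.png")[150:300,150:330],None,fx=3,fy=3)
b=cv2.resize(cv2.imread("pics/top1.png")[200:340,180:260],None,fx=3,fy=3)
o=np.zeros((450,790,3),np.uint8);o[:450,:540]=a;o[:420,550:790]=b;cv2.imwrite("pics/c2.png",o)
E
```

```text
shift cm [0.1  0.25 9.07] rot [-0.0009 -0.0021 -0.0032]
[0.501 0.353 0.008] 1.1
```

View pics/c2.png

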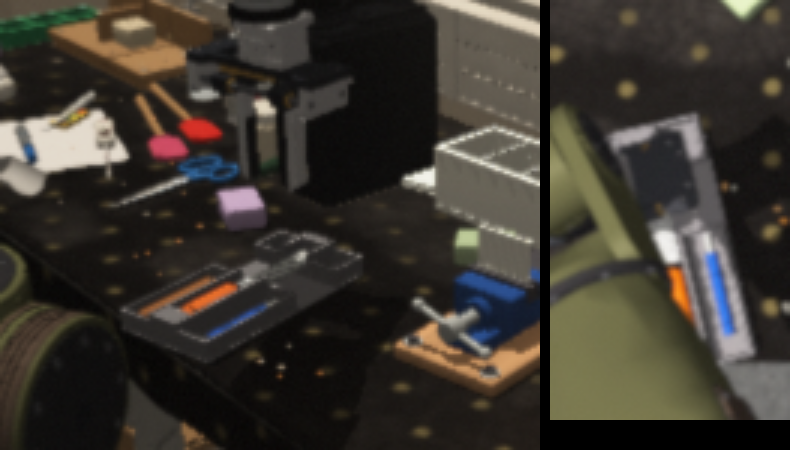

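The scene crop shows the open fingers above the notch, with the blade free between them. Next is the descent and the grip.

Emit:
step_arm([
  [0.6, 0, 0.1, 3, 0, 0, 0],
  [0.6, 0.1, 0.2, 6, 0, 0, 0],
  [0.6, 0.1, 0.2, 8, 0, 0, 0],
  [0.6, 0.1, 0.2, 9, 0, 0, 0],
  [0.6, 0.1, 0.2, 9, 0, 0, 0],
], force=50)

```text
t: 1.82
tool_pos: [0.4992, 0.3553, 0.0105]
eef_rot: [-0.0, -0.122, 0.993, -0.0]
ft_force: [-0.0, 0.2, 1.1]
finger_gap: 0.0561
finger_force: 0.0
```

Emit:
step_arm([
  [0, 0, 0, 0, 0, 0, 0],
  [0, 0, 0, 0, 0, 0, 0],
  [0, 0, 0, 0, 0, 0, 0],
  [0, 0, 0, 0, 0, 0, 0],
  [0, 0, 0, 0, 0, 0, 0],
], force=50)

```text
t: 2.45
tool_pos: [0.4994, 0.355, 0.0105]
eef_rot: [0.0, -0.122, 0.993, 0.0]
ft_force: [0.3, 0.9, -0.2]
finger_gap: 0.0095
finger_force: 0.0
```

```bash
python3 - <<'E'
from h import *
print(pose()[2])
for n in C:
    im,d=manip.capture(n); cv2.imwrite(f"pics/{n}2.png",im)
a=cv2.resize(cv2.imread("pics/scene2.png")[190:290,170:310],None,fx=3.8,fy=3.8,interpolation=2)
b=cv2.resize(cv2.imread("pics/top2.png")[230:340,180:260],None,fx=3,fy=3)
o=np.zeros((450,790,3),np.uint8);o[:380,:532]=a;o[:330,550:790]=b;cv2.imwrite("pics/c3.png",o)
E
```

```text
{'t': 2.45, 'joint_positions': array([ 5.58261685e-01,  6.13737765e-01,  1.47973158e+00, -4.57669271e-06,
        1.04804785e+00, -1.25667975e+00]), 'qvel': array([ 0.00089687,  0.00092326,  0.00182538,  0.00091877,  0.00085042,
       -0.00166735]), 'tau': array([-5.67651863e-03, -6.54601049e+01, -3.05776119e+01,  6.67556640e-03,
        7.72317848e-02,  2.85077449e-04]), 'tool_pos': array([0.49941511, 0.35504997, 0.01051846]), 'eef_rot': array([ 3.50367993e-05, -1.21770732e-01,  9.92558254e-01,  1.41442096e-05]), 'ft_force': array([ 0.33427222,  0.88985777, -0.18262668]), 'moment': array([0.06171595, 0.0228414 , 0.01795129]), 'finger_force': 0.0, 'finger_gap': 0.009508958910664207}
```

View pics/c3.png

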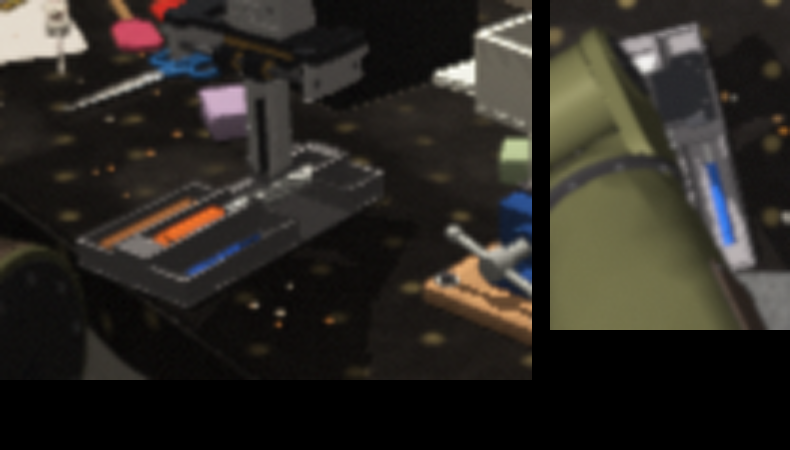

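```bash
python3 - <<'E'
from h import *
p=np.array([.4994,.355,.0105]); sc=lambda q:(q-[170,190])*3.8
u=Rf(14).as_matrix()
print("tcp crop",sc(proj("scene",p)))
for t in(0,60,120):
    f=np.array([.5013,.3532,.0205])+ (t-60)/1000*np.array([.97,.242,0]); print(t,sc(proj("scene",f)), proj("top",f))
im,d=manip.capture("scene"); d0=np.load("pics/scene0.npy"); P=cloud("scene",d,(d>0)&(d0-d>.03))
n=np.linalg.norm(P[:,:2]-p[:2],axis=1); q=P[(n<.04)]
for z in np.arange(0,.12,.01):
    w=q[(q[:,2]>=z)&(q[:,2]<z+.01)]; print(round(z,2),len(w),w.mean(0).round(4) if len(w) else "", w.min(0).round(3) if len(w) else "")
# blade pixels now
for n_ in("scene","top"):
    a=cv2.imread(f"pics/{n_}2.png"); b=(222,226,265,250) if n_=="scene" else (203,240,224,291)
    m=mask(a,(0,0,140),(180,60,255),b); v,uu=np.nonzero(m); print(n_,m.sum(),uu.min(),v.min(),uu.max(),v.max(),np.c_[uu,v].mean(0))
E
```

```text
tcp crop [[271.71199046 199.19272345]]
0 [[226.74146767 213.90095666]] [[218.96899073 287.12524549]]
60 [[274.03340029 189.15576687]] [[214.3584855  267.90048037]]
120 [[318.65133398 165.80593335]] [[209.77166299 248.83428405]]
0.0 0  
0.01 0  
0.02 0  
0.03 2 [0.4921 0.3532 0.0393] [0.491 0.348 0.039]
0.04 19 [0.4947 0.3502 0.0463] [0.486 0.339 0.04 ]
0.05 25 [0.4957 0.3497 0.0554] [0.489 0.338 0.05 ]
0.06 24 [0.4956 0.3489 0.0646] [0.486 0.333 0.06 ]
0.07 29 [0.4955 0.3487 0.0744] [0.486 0.334 0.07 ]
0.08 28 [0.4959 0.3474 0.0849] [0.484 0.338 0.08 ]
0.09 26 [0.4963 0.3465 0.095 ] [0.485 0.338 0.091]
0.1 28 [0.4953 0.3476 0.105 ] [0.484 0.336 0.1  ]
0.11 31 [0.4934 0.3489 0.1153] [0.483 0.337 0.111]
scene 11 246 234 251 236 [249.         235.27272727]
top 89 205 242 215 253 [210.79775281 247.28089888]
```

The projected TCP and the blade coincide in plan, yet the fingers have nearly shut without meeting the blade. The visible fingertip bottom at crop (270,182) is above the blade, so the tips sit higher than I assumed. I'll open and look at where the tips really end.

Emit:
step_arm([
  [0.6, 0, 0, 0, 0, 0, 0],
  [0.6, 0, 0, 0, 0, 0, 0],
  [0.6, 0, 0, 0, 0, 0, 0],
  [0.6, 0, 0, 0, 0, 0, 0],
  [0.6, 0, 0, 0, 0, 0, 0],
])

```text
t: 3.22
tool_pos: [0.4994, 0.3551, 0.0105]
eef_rot: [-0.0, -0.122, 0.993, -0.0]
ft_force: [-0.9, 0.4, -0.3]
finger_gap: 0.0473
finger_force: 0.0
```

```bash
python3 - <<'E'
from h import *
p,R,s=pose(); print(s["t"],p,s["finger_gap"],s["ft_force"])
im,d=manip.capture("scene"); cv2.imwrite("pics/scene3.png",im); np.save("pics/scene3.npy",d)
for k in(-28,0,28):
  for z in(.01,.03,.05): print(k,z,proj("scene",p*[1,1,0]+[0,0,z]+k/1000*R.apply([0,1,0]))[0])
a=cv2.resize(im[205:265,205:285],None,fx=8,fy=8,interpolation=0); cv2.imwrite("pics/c4.png",a)
E
```

```text
3.225 [0.49937468 0.35505063 0.01046023] 0.04728848108645679 [-0.89892459  0.41586166 -0.34401176]
-28 0.01 [247.76650782 244.70672332]
-28 0.03 [247.46926039 239.33827178]
-28 0.05 [247.16834226 233.90880998]
0 0.01 [241.49660633 242.54883911]
0 0.03 [241.16672656 237.21552307]
0 0.05 [240.83281515 231.82210324]
28 0.01 [235.33494066 240.42838382]
28 0.03 [234.97357298 235.12975857]
28 0.05 [234.60783219 229.77191526]
```

View pics/c4.png

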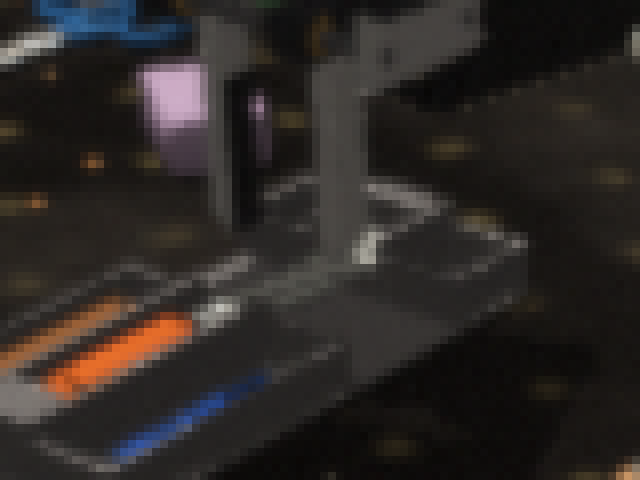

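The crop shows the fingertips ending about 24 mm above the reported TCP while open (far tip at crop (230,228), i.e. z ≈ 35 mm). The tips evidently retract when open, so I go lower, watching the force.

Emit:
step_arm([
  [0.5, 0, -0.1, 0.6, 0, 0, 0],
  [0.5, 0, -0.2, 1.2, 0, 0, 0],
  [0.5, 0, -0.2, 1.6, 0, 0, 0],
  [0.5, 0, -0.2, 1.6, 0, 0, 0],
])

```text
t: 3.78
tool_pos: [0.4997, 0.353, -0.006]
eef_rot: [-0.0, -0.122, 0.993, -0.0]
ft_force: [-0.5, -0.5, 0.8]
finger_gap: 0.047
finger_force: 0.0
```

Emit:
step_arm([
  [0.5, 0, 0, 0.3, 0, 0, 0],
  [0.5, 0, 0, 0.5, 0, 0, 0],
  [0.5, 0, 0, 0.5, 0, 0, 0],
])

```text
t: 4.15
tool_pos: [0.4998, 0.3531, -0.0107]
eef_rot: [-0.0, -0.122, 0.993, -0.0]
ft_force: [0.8, -0.3, 0.2]
finger_gap: 0.047
finger_force: 0.0
```

Emit:
step_arm([
  [0, 0, 0, 0, 0, 0, 0],
  [0, 0, 0, 0, 0, 0, 0],
  [0, 0, 0, 0, 0, 0, 0],
  [0, 0, 0, 0, 0, 0, 0],
], force=50)

```text
t: 4.65
tool_pos: [0.4999, 0.3532, -0.0105]
eef_rot: [0.0, -0.122, 0.993, 0.0]
ft_force: [-0.2, -0.1, 0.7]
finger_gap: 0.0228
finger_force: 50.0
```

The blade is gripped (gap 22.8 mm, 50 N). Next I lift.

Emit:
step_arm([
  [0, 0, 0, -1, 0, 0, 0],
  [0, 0, 0, -3, 0, 0, 0],
  [0, 0, 0, -6, 0, 0, 0],
  [0, 0, 0, -9, 0, 0, 0],
  [0, 0, 0, -12, 0, 0, 0],
  [0, 0, 0, -12, 0, 0, 0],
])

```text
t: 5.4
tool_pos: [0.5009, 0.3538, 0.1129]
eef_rot: [0.002, -0.122, 0.993, 0.001]
ft_force: [0.3, 0.6, -1.1]
finger_gap: 0.0221
finger_force: 50.0
```

```bash
python3 - <<'E'
from h import *
p,R,s=pose(); print(s["t"],p,s["finger_gap"],s["finger_force"],s["ft_force"])
im,d=manip.capture("scene"); cv2.imwrite("pics/scene4.png",im)
# handle: orange pixels off the tray
m=mask(im,(5,170,60),(18,255,255),(195,170,262,262)); P=cloud("scene",d,m); c=P.mean(0); w=np.linalg.svd(P-c)[2][0]; w*=np.sign(w[0])
print("orange",m.sum(),c.round(4),"dir",w.round(3),"yaw,pitch down",np.degrees(np.arctan2(w[1],w[0])).round(1),np.degrees(-np.arcsin(w[2])).round(1))
to([.475,-.212,.10],10)
cv2.imwrite("pics/c5.png",cv2.resize(im[150:280,150:330],None,fx=4,fy=4))
E
```

```text
5.4 [0.50094741 0.3538312  0.11287661] 0.022088458154733287 49.99900281429291 [ 0.27030245  0.56226642 -1.06414714]
orange 171 [0.4119 0.3568 0.1295] dir [ 0.428  0.829 -0.359] yaw,pitch down 62.7 21.0
shift cm [ 16.11 -54.24   1.  ] rot [0.0008 0.0021 0.0696]
```

View pics/c5.png

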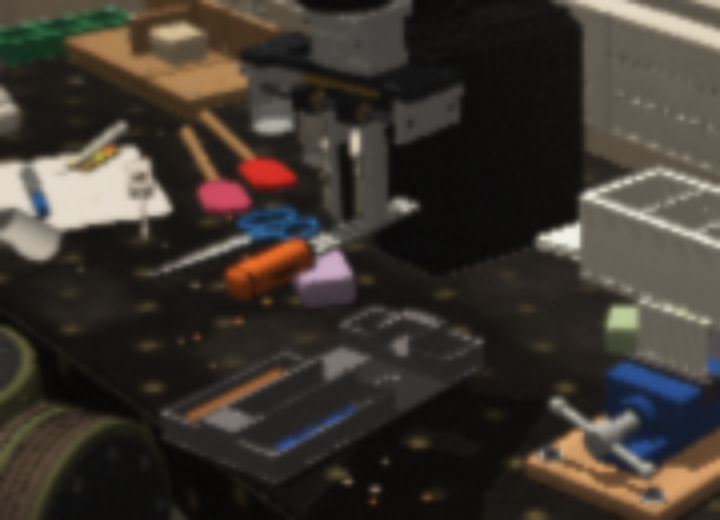

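The file is out, held by the blade, with its handle at crop (270,268). It is roughly level and everything else is undisturbed. Next I carry it over to the mat.

Emit:
step_arm([
  [0, 0.5, -3, -2, 0, 0, 0],
  [0, 2, -8.5, -4, 0, 0, 0.01],
  [0, 3.3, -14.5, -4.7, 0, 0, 0.02],
  [0, 4.5, -20.5, -4.7, 0, 0, 0.03],
  [0, 5.8, -26.5, -4.7, 0, 0, 0.04],
  [0, 7, -32.5, -4.7, 0, 0, 0.05],
  [0, 8.3, -38.5, -4.7, 0, 0, 0.06],
  [0, 9.5, -44.5, -4.7, 0, 0, 0.07],
])

```text
t: 6.45
tool_pos: [0.5145, -0.1035, 0.1554]
eef_rot: [-0.001, -0.087, 0.996, 0.0]
ft_force: [0.4, -0.3, -1.3]
finger_gap: 0.0226
finger_force: 50.0
```

```bash
python3 - <<'E'
from h import *
p,R,s=pose(); print(s["t"],p,s["finger_gap"]); to([.52,-.205,.04],10)
E
```

```text
6.45 [ 0.51450441 -0.10351887  0.15544367] 0.022553644598101337
shift cm [  1.2  -10.1   11.54] rot [ 0.0007 -0.0014 -0.0007]
```

Emit:
step_arm([
  [0, 0.6, -5, 1, 0, 0, 0],
  [0, 1.2, -9, 4, 0, 0, 0],
  [0, 1.2, -10.1, 8, 0, 0, 0],
  [0, 1.2, -10.1, 11.5, 0, 0, 0],
  [0, 1.2, -10.1, 11.5, 0, 0, 0],
  [0, 1.2, -10.1, 11.5, 0, 0, 0],
])

```text
t: 7.2
tool_pos: [0.5214, -0.2032, 0.0425]
eef_rot: [0.0, -0.087, 0.996, -0.0]
ft_force: [-0.6, -0.7, -1.3]
finger_gap: 0.0225
finger_force: 50.0
```

```bash
python3 - <<'E'
from h import *
p,R,s=pose(); print(s["t"],p,s["finger_gap"],s["ft_force"])
for n,b in(("scene",(270,260,400,350)),("top",(360,200,440,330))):
    im,d=manip.capture(n); cv2.imwrite(f"pics/{n}5.png",im)
    m=mask(im,(0,190,60),(13,255,255),b); P=cloud(n,d,m); v,u=np.nonzero(m); print(n,m.sum(),(u.min(),v.min(),u.max(),v.max()),P.mean(0).round(4),P.min(0).round(3),P.max(0).round(3))
    f=lambda t:p+[0,0,.0285]+(t-60)/1000*np.array([.985,.174,0]); print(proj(n,[f(-80),f(0)]).round(1).tolist())
E
```

```text
7.2 [ 0.521392   -0.20319377  0.04245691] 0.022498508901489904 [-0.63219694 -0.7220241  -1.2668848 ]
scene 253 (np.int64(336), np.int64(300), np.int64(359), np.int64(322)) [ 0.4127 -0.2272  0.077 ] [ 0.379 -0.24   0.061] [ 0.455 -0.208  0.084]
[[338.6, 317.4], [357.4, 302.6]]Traceback (most recent call last):
  File "<stdin>", line 5, in <module>
  File "h.py", line 23, in mask
    n,l,s,c=cv2.connectedComponentsWithStats(m); return l==1+np.argmax(s[1:,4])
                                                             ~~~~~~~~~^^^^^^^^^
    return _wrapfunc(a, 'argmax', axis=axis, out=out, **kwds)
    return bound(*args, **kwds)
ValueError: attempt to get argmax of an empty sequence
```

The handle matches its prediction, so the file is level and on axis. I lower it onto the mat.

Emit:
step_arm([
  [0, 0, 0, 2.5, 0, 0, 0],
  [0, 0, 0, 4.5, 0, 0, 0],
  [0, 0, 0, 5.1, 0, 0, 0],
  [0, 0, 0, 5.3, 0, 0, 0],
  [0, 0, 0, 5.4, 0, 0, 0],
])

```text
t: 7.92
tool_pos: [0.5215, -0.2034, -0.0116]
eef_rot: [0.001, -0.087, 0.996, -0.0]
ft_force: [0.8, 0.4, -1.0]
finger_gap: 0.0224
finger_force: 50.0
```

Emit:
step_arm([
  [0, 0, 0, 0, 0, 0, 0],
  [0, 0, 0, 0.1, 0, 0, 0],
])

```text
t: 8.18
tool_pos: [0.5213, -0.2034, -0.0131]
eef_rot: [0.0, -0.087, 0.996, -0.0]
ft_force: [0.4, -0.1, 0.2]
finger_gap: 0.0223
finger_force: 50.0
```

Emit:
step_arm([
  [0.6, 0, 0, 0, 0, 0, 0],
  [0.6, 0, 0, 0, 0, 0, 0],
  [0.6, 0, 0, 0, 0, 0, 0],
  [0.6, 0, 0, -2, 0, 0, 0],
  [0.6, 0, 0, -6, 0, 0, 0],
  [0.6, 0, 0, -10, 0, 0, 0],
  [0.6, 0, 0, -10, 0, 0, 0],
])

```text
t: 9.05
tool_pos: [0.5224, -0.2038, 0.0894]
eef_rot: [0.002, -0.087, 0.996, -0.001]
ft_force: [0.4, -0.4, 0.0]
finger_gap: 0.0564
finger_force: 0.0
```

```bash
python3 - <<'E'
from h import *
p,R,s=pose(); print(s["t"],p,s["finger_gap"],s["ft_force"])
im,d=manip.capture("scene"); cv2.imwrite("pics/scene6.png",im)
m=mask(im,(0,190,60),(13,255,255),(270,260,400,350)); P=cloud("scene",d,m); v,u=np.nonzero(m); print(m.sum(),(u.min(),v.min(),u.max(),v.max()),P.mean(0).round(4),P.min(0).round(3),P.max(0).round(3))
print(axis(onz("scene",np.c_[u,v],.016)))
f=lambda t:np.array([.5214,-.2033,.016])+(t-60)/1000*np.array([.985,.174,0]); print(proj("scene",[f(-80),f(0),f(60),f(120)]).round(1).tolist())
m=cv2.inRange(cv2.cvtColor(im,cv2.COLOR_BGR2HSV),(0,0,120),(180,60,255)); m[:270]=0;m[310:]=0;m[:,:345]=0;m[:,420:]=0; v,u=np.nonzero(m); print(len(u),u.min(),v.min(),u.max(),v.max()); print(axis(onz("scene",np.c_[u,v],.013)))
a=cv2.resize(im[240:360,290:430],None,fx=4,fy=4); cv2.imwrite("pics/c6.png",a)
E
```

```text
9.05 [ 0.52235103 -0.20383369  0.08939701] 0.05636515514903065 [ 0.36711099 -0.43277276  0.0198382 ]
247 (np.int64(335), np.int64(318), np.int64(358), np.int64(338)) [ 0.4128 -0.2274  0.0275] [ 0.38  -0.239  0.013] [ 0.455 -0.208  0.036]
(array([ 425.6, -216.9]), array([33.7, 86.1]), np.float32(6.74))
[[337.8, 336.4], [356.3, 321.0], [369.0, 310.3], [380.9, 300.4]]
31 374 302 383 306
(array([ 565.5, -198.5]), array([17.5, 21.9]), np.float32(103.48))
```

View pics/c6.png

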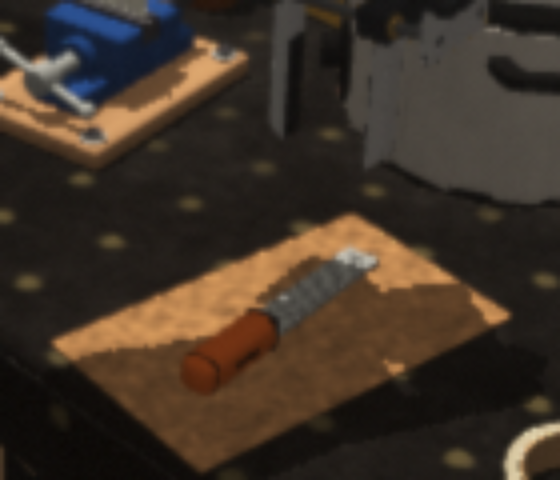

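The crop shows the file lying on the mat with its handle at (230,355) and its tip at (365,258), as predicted. Next I regrip by the handle, just behind the blade, with the tool tilted 4° to match.

```bash
python3 - <<'E'
from h import *
p,R=to([.4455,-.2167,.05],10,4); to([.4455,-.2167,-.011],10,4,p,R)
E
```

```text
shift cm [7.71 0.01 3.72] rot [-0.0012  0.0715 -0.0004]
shift cm [-0.43  0.    6.09] rot [0. 0. 0.]
```

Emit:
step_arm([
  [0.6, 4, 0, 1.5, 0, 0.035, 0],
  [0.6, 7.7, 0, 3.5, 0, 0.07, 0],
  [0.6, 7.7, 0, 3.7, 0, 0.07, 0],
  [0.6, 7.7, 0, 3.7, 0, 0.07, 0],
])

```text
t: 9.6
tool_pos: [0.4456, -0.2165, 0.0492]
eef_rot: [-0.035, -0.087, 0.996, -0.003]
ft_force: [0.1, -1.2, -0.0]
finger_gap: 0.0564
finger_force: 0.0
```

Emit:
step_arm([
  [0.6, -0.2, 0, 3, 0, 0, 0],
  [0.6, -0.3, 0, 5, 0, 0, 0],
  [0.6, -0.4, 0, 5.8, 0, 0, 0],
  [0.6, -0.4, 0, 6.1, 0, 0, 0],
  [0.6, -0.4, 0, 6.1, 0, 0, 0],
])

```text
t: 10.22
tool_pos: [0.4453, -0.2167, -0.0112]
eef_rot: [-0.034, -0.087, 0.996, -0.003]
ft_force: [-0.6, -0.8, 0.1]
finger_gap: 0.0565
finger_force: 0.0
```

Emit:
step_arm([
  [0, 0, 0, 0, 0, 0, 0],
  [0, 0, 0, 0, 0, 0, 0],
  [0, 0, 0, 0, 0, 0, 0],
  [0, 0, 0, 0, 0, 0, 0],
  [0, 0, 0, 0, 0, 0, 0],
], force=60)

```text
t: 10.85
tool_pos: [0.4449, -0.2166, -0.0116]
eef_rot: [-0.035, -0.087, 0.996, -0.003]
ft_force: [-0.1, 0.6, 1.2]
finger_gap: 0.0231
finger_force: 60.0
```

```bash
python3 - <<'E'
from h import *
p,R,s=pose(); print(s["t"],p,s["finger_gap"],s["finger_force"],s["ft_force"])
p,R=to([.47,-.212,.13],10,0)
E
```

```text
10.85 [ 0.44486999 -0.21660485 -0.01161546] 0.023069487427496288 60.00015199184418 [-0.12758907  0.56172919  1.1568005 ]
shift cm [ -1.56   0.02 -14.31] rot [-0.     -0.07   -0.0003]
```

Emit:
step_arm([
  [0, 0, 0, -2, 0, 0, 0],
  [0, -0.4, 0, -5, 0, -0.02, 0],
  [0, -0.8, 0, -9, 0, -0.045, 0],
  [0, -1.2, 0, -12, 0, -0.07, 0],
  [0, -1.5, 0, -14.3, 0, -0.07, 0],
  [0, -1.5, 0, -14.3, 0, -0.07, 0],
])

```text
t: 11.6
tool_pos: [0.4701, -0.2125, 0.1309]
eef_rot: [0.001, -0.087, 0.996, -0.001]
ft_force: [0.5, 0.3, -1.9]
finger_gap: 0.0232
finger_force: 60.0
```

```bash
cat >> h.py <<'E'
def look(tag,bo,bb):
    p,R,s=pose(); print(s["t"],p.round(4),R.apply([-1,0,0]).round(3),s["finger_gap"],s["ft_force"].round(2))
    for n in C:
        im,d=manip.capture(n); cv2.imwrite(f"pics/{n}{tag}.png",im); np.save(f"pics/{n}{tag}.npy",d)
        f=lambda t:p+R.apply([-(t+15)/1000,0,-.028]); print(n,"pred -80,0,60,120",proj(n,[f(-80),f(0),f(60),f(120)]).round(1).tolist())
    return p,R
E
python3 - <<'E'
from h import *
p,R=look("7",0,0)
im=cv2.imread("pics/scene7.png"); d=np.load("pics/scene7.npy")
w=p+R.apply([-.075,0,-.028]); P=cloud("scene",d,d>0); q=P[(P[:,2]>.1)&(np.linalg.norm(P-w,axis=1)<.075)]
L=(q-p)@R.as_matrix(); L=L[(abs(L[:,1])<.02)&(L[:,2]<-.01)&(L[:,2]>-.05)]  # tool frame
for x in np.arange(-.14,-.02,.02):
    k=L[(L[:,0]>x)&(L[:,0]<x+.02)]; print(round(x,2),len(k),k.mean(0).round(4) if len(k) else "")
print(L.min(0))
a=cv2.resize(im[210:350,290:430],None,fx=3,fy=3); b=cv2.resize(cv2.imread("pics/top7.png")[190:330,340:460],None,fx=3,fy=3); cv2.imwrite("pics/c7.png",np.hstack([a,b]))
E
```

```text
11.6 [ 0.4701 -0.2125  0.1309] [0.985 0.174 0.002] 0.023215875510404577 [ 0.51  0.33 -1.89]
scene pred -80,0,60,120 [[345.8, 281.2], [364.7, 267.9], [377.6, 258.8], [389.6, 250.3]]
top pred -80,0,60,120 [[415.3, 299.3], [409.2, 270.1], [404.7, 248.4], [400.3, 227.0]]
-0.14 27 [-0.1272 -0.0023 -0.0298]
-0.12 37 [-0.1099 -0.0033 -0.03  ]
-0.1 38 [-0.0904 -0.0029 -0.0303]
-0.08 41 [-0.0709 -0.0031 -0.0304]
-0.06 26 [-0.0505 -0.0073 -0.0305]
-0.04 5 [-0.0355 -0.0114 -0.0296]
[-0.13567772 -0.0142081  -0.04873629]
```

View pics/c7.png

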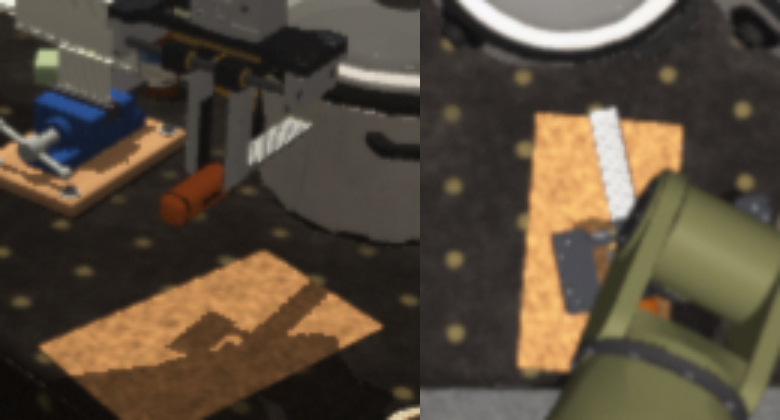

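The scene and top crops show the file held by its handle and level, with the tip at top-crop (603,112). In the tool frame the blade's underside is at z −25 mm and the tip at x −136 mm. I move behind the left third.

Emit:
step_arm([
  [0, 0, 3.5, 0, 0, 0, 0],
  [0, -0.5, 9, 0, 0, 0, 0],
  [0, -2, 15, 0, 0, 0, 0],
  [0, -3.5, 21, 0, 0, 0, 0],
  [0, -5, 26.5, 0, 0, 0, 0],
  [0, -6.5, 29.7, 0.3, 0, 0, 0],
  [0, -6.5, 29.7, 0.6, 0, 0, 0],
  [0, -6.5, 29.7, 0.6, 0, 0, 0],
])

```text
t: 12.7
tool_pos: [0.4812, 0.091, 0.1227]
eef_rot: [-0.001, -0.087, 0.996, -0.0]
ft_force: [-1.0, -0.2, -2.0]
finger_gap: 0.0234
finger_force: 60.0
```

```bash
python3 - <<'E'
from h import *
p,R=look("8",0,0); print(manip.observe()["moment"].round(3))
to([.4828,.0915,.125],10)
im=cv2.imread("pics/top8.png"); d=np.load("pics/top8.npy")
a=cv2.resize(im[190:280,260:350],None,fx=5,fy=5); s=cv2.imread("pics/scene8.png"); b=cv2.resize(s[190:280,280:350],None,fx=5,fy=5); cv2.imwrite("pics/c8.png",np.hstack([a,b]))
for n in C:
    P=cloud(n,np.load(f"pics/{n}8.npy"),np.ones((480,640),bool)); L=(P-p)@R.as_matrix(); k=L[(abs(L[:,1])<.014)&(L[:,2]<-.02)&(L[:,2]>-.04)&(L[:,0]<-.04)&(L[:,0]>-.16)]; print(n,len(k),k.min(0).round(4),k.mean(0).round(4))
    q=P[(P[:,2]>.1)&(P[:,2]<.14)&(abs(P[:,0]-.61)<.03)&(P[:,1]<.09)&(P[:,1]>.055)]; print("plate right part",len(q),q.mean(0).round(4),np.percentile(q[:,2],[80,95]).round(4) if len(q) else "")
E
```

```text
12.7 [0.4812 0.091  0.1227] [ 0.985  0.173 -0.002] 0.02343809477223534 [-0.97 -0.19 -2.03]
scene pred -80,0,60,120 [[270.0, 239.0], [289.1, 229.7], [302.4, 223.3], [314.9, 217.2]]
top pred -80,0,60,120 [[303.0, 296.2], [297.7, 267.4], [293.8, 245.9], [289.9, 224.7]]
[ 0.037  0.056 -0.003]
shift cm [-0.13  0.07 -0.15] rot [-0.0001 -0.0009 -0.0015]
scene 113 [-0.133  -0.0137 -0.0345] [-0.0863 -0.003  -0.0302]
plate right part 69 [0.6087 0.0732 0.1139] [0.1216 0.1254]
top 250 [-0.1378 -0.0139 -0.0366] [-0.0976 -0.002  -0.0312]
plate right part 26 [0.6129 0.0751 0.1187] [0.1255 0.127 ]
```

View pics/c8.png

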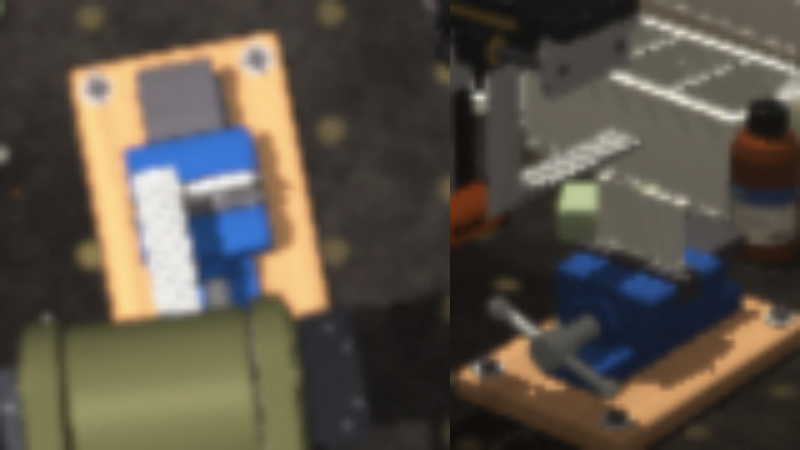

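The top crop shows the file squarely over the left third, with its tip ((160,170)) just beyond the white edge. Now I feel downward.

Emit:
step_arm([
  [0, -0.1, 0, 0.7, 0, 0, 0],
  [0, -0.1, 0, 1.3, 0, 0, 0],
  [0, -0.1, 0, 1.6, 0, 0, 0],
  [0, -0.1, 0, 1.6, 0, 0, 0],
])

```text
t: 13.3
tool_pos: [0.4829, 0.0916, 0.1077]
eef_rot: [-0.0, -0.087, 0.996, -0.0]
ft_force: [-0.1, -0.1, -1.9]
finger_gap: 0.0235
finger_force: 60.0
```

Emit:
step_arm([
  [0, 0, 0, 0.05, 0, 0, 0],
  [0, 0, 0, 0.1, 0, 0, 0],
  [0, 0, 0, 0.15, 0, 0, 0],
  [0, 0, 0, 0.2, 0, 0, 0],
])

```text
t: 13.8
tool_pos: [0.483, 0.0917, 0.1059]
eef_rot: [0.0, -0.087, 0.996, -0.0]
ft_force: [-0.0, 0.6, -1.8]
finger_gap: 0.0232
finger_force: 60.0
```

```bash
cat > m.py <<'E'
from h import *
p,R,s=pose(); print(s["t"],p.round(4),"bottom",(p[2]+.0252).round(4),s["ft_force"].round(2),"M",s["moment"].round(3),s["finger_gap"].round(4))
E
python3 m.py
```

```text
Traceback (most recent call last):
  File "m.py", line 2, in <module>
    p,R,s=pose(); print(s["t"],p.round(4),"bottom",(p[2]+.0252).round(4),s["ft_force"].round(2),"M",s["moment"].round(3),s["finger_gap"].round(4))
                                                                                                                         ^^^^^^^^^^^^^^^^^^^^^
AttributeError: 'float' object has no attribute 'round'
```

Emit:
step_arm([
  [0, 0, 0, 0.08, 0, 0, 0],
  [0, 0, 0, 0.16, 0, 0, 0],
  [0, 0, 0, 0.22, 0, 0, 0],
  [0, 0, 0, 0.28, 0, 0, 0],
])

```text
t: 14.3
tool_pos: [0.483, 0.0917, 0.1031]
eef_rot: [0.0, -0.087, 0.996, 0.0]
ft_force: [-0.7, -0.5, -0.3]
finger_gap: 0.0238
finger_force: 60.0
```

```bash
sed -i 's/,s\["finger_gap"\].round(4)//' m.py; python3 m.py
```

```text
14.3 [0.483  0.0917 0.1031] bottom 0.1283 [-0.67 -0.52 -0.26] M [0.078 0.068 0.011]
```

Emit:
step_arm([
  [0, 0, 0, 0.03, 0, 0, 0],
  [0, 0, 0, 0.05, 0, 0, 0],
])

```text
t: 14.55
tool_pos: [0.483, 0.0917, 0.1026]
eef_rot: [-0.0, -0.087, 0.996, -0.0]
ft_force: [-0.1, 0.8, -1.6]
finger_gap: 0.0234
finger_force: 60.0
```

```bash
python3 m.py
```

```text
14.55 [0.483  0.0917 0.1026] bottom 0.1278 [-0.12  0.81 -1.6 ] M [ 0.053  0.041 -0.   ]
```

Emit:
step_arm([
  [0, 0, 0, 0.05, 0, 0, 0],
  [0, 0, 0, 0.1, 0, 0, 0],
])

```text
t: 14.8
tool_pos: [0.483, 0.0917, 0.1016]
eef_rot: [0.0, -0.087, 0.996, 0.0]
ft_force: [-0.3, 0.6, -1.2]
finger_gap: 0.0235
finger_force: 60.0
```

```bash
python3 m.py
```

```text
14.8 [0.483  0.0917 0.1016] bottom 0.1268 [-0.32  0.58 -1.22] M [0.013 0.036 0.057]
```

Emit:
step_arm([
  [0, 0, 0, 0.04, 0, 0, 0],
  [0, 0, 0, 0.08, 0, 0, 0],
])

```text
t: 15.05
tool_pos: [0.4829, 0.0917, 0.1008]
eef_rot: [-0.0, -0.087, 0.996, -0.0]
ft_force: [-0.2, 0.3, -1.9]
finger_gap: 0.0232
finger_force: 60.0
```

```bash
python3 m.py
```

```text
15.05 [0.4829 0.0917 0.1008] bottom 0.126 [-0.22  0.28 -1.89] M [ 0.047  0.057 -0.044]
```

Emit:
step_arm([
  [0, 0, 0, 0.04, 0, 0, 0],
  [0, 0, 0, 0.08, 0, 0, 0],
])

```text
t: 15.3
tool_pos: [0.483, 0.0917, 0.1]
eef_rot: [0.0, -0.087, 0.996, -0.0]
ft_force: [0.7, 0.1, -0.4]
finger_gap: 0.0234
finger_force: 60.0
```

```bash
python3 m.py
```

```text
15.3 [0.483  0.0917 0.1   ] bottom 0.1252 [ 0.71  0.1  -0.42] M [-0.009 -0.006  0.018]
```

Emit:
step_arm([
  [0, 0, 0, 0.04, 0, 0, 0],
  [0, 0, 0, 0.08, 0, 0, 0],
])

```text
t: 15.55
tool_pos: [0.4831, 0.0917, 0.0993]
eef_rot: [0.0, -0.087, 0.996, -0.0]
ft_force: [-0.1, -0.5, -0.3]
finger_gap: 0.0232
finger_force: 60.0
```

```bash
python3 m.py
```

```text
15.55 [0.4831 0.0917 0.0993] bottom 0.1245 [-0.14 -0.53 -0.35] M [ 0.056 -0.029  0.053]
```

Emit:
step_arm([
  [0, 0, 0, 0.03, 0, 0, 0],
  [0, 0, 0, 0.06, 0, 0, 0],
])

```text
t: 15.8
tool_pos: [0.4831, 0.0917, 0.0987]
eef_rot: [0.0, -0.087, 0.996, 0.0]
ft_force: [1.5, 0.3, 0.7]
finger_gap: 0.0232
finger_force: 60.0
```

```bash
python3 m.py
```

```text
15.8 [0.4831 0.0917 0.0987] bottom 0.1239 [1.49 0.34 0.74] M [ 0.095 -0.16  -0.   ]
```

Emit:
step_arm([
  [0, 0, 0, 0.03, 0, 0, 0],
  [0, 0, 0, 0.05, 0, 0, 0],
])

```text
t: 16.05
tool_pos: [0.4831, 0.0917, 0.0982]
eef_rot: [0.0, -0.087, 0.996, -0.0]
ft_force: [-0.2, -0.7, 0.5]
finger_gap: 0.0237
finger_force: 60.0
```

```bash
python3 m.py
```

```text
16.05 [0.4831 0.0917 0.0982] bottom 0.1234 [-0.18 -0.71  0.52] M [ 0.142 -0.224  0.027]
```

There is contact at about bottom z 124.8 mm, and it now bears about 2.2 N. I push forward in checked segments, easing z as the lever shortens.

Emit:
step_arm([
  [0, -0.8, 0, 0, 0, 0, 0],
  [0, -1.6, 0, -0.01, 0, 0, 0],
  [0, -2.4, 0, -0.02, 0, 0, 0],
])

```text
t: 16.42
tool_pos: [0.5072, 0.0959, 0.0983]
eef_rot: [-0.0, -0.087, 0.996, -0.0]
ft_force: [-0.5, 0.2, 1.4]
finger_gap: 0.0235
finger_force: 60.0
```

```bash
python3 m.py
```

```text
16.425 [0.5072 0.0959 0.0983] bottom 0.1235 [-0.52  0.18  1.43] M [ 0.006  0.078 -0.004]
```

Emit:
step_arm([
  [0, -0.8, 0, -0.01, 0, 0, 0],
  [0, -1.6, 0, -0.02, 0, 0, 0],
  [0, -2.4, 0, -0.03, 0, 0, 0],
])

```text
t: 16.8
tool_pos: [0.5307, 0.1001, 0.0986]
eef_rot: [-0.0, -0.087, 0.996, -0.0]
ft_force: [-1.3, -0.4, 2.1]
finger_gap: 0.0233
finger_force: 60.0
```

```bash
python3 m.py
```

```text
16.8 [0.5307 0.1001 0.0986] bottom 0.1238 [-1.33 -0.41  2.15] M [ 0.005  0.134 -0.032]
```

Emit:
step_arm([
  [0, -0.8, 0, -0.01, 0, 0, 0],
  [0, -1.6, 0, -0.03, 0, 0, 0],
  [0, -2.4, 0, -0.04, 0, 0, 0],
])

```text
t: 17.18
tool_pos: [0.5544, 0.1043, 0.099]
eef_rot: [-0.0, -0.087, 0.996, 0.0]
ft_force: [-1.2, -0.8, 1.6]
finger_gap: 0.0232
finger_force: 60.0
```

```bash
python3 m.py
```

```text
17.175 [0.5544 0.1043 0.099 ] bottom 0.1242 [-1.17 -0.78  1.59] M [-0.03   0.257 -0.002]
```

Emit:
step_arm([
  [0, -0.7, 0, -0.01, 0, 0, 0],
  [0, -1.4, 0, -0.02, 0, 0, 0],
  [0, -2.1, 0, -0.03, 0, 0, 0],
])

```text
t: 17.55
tool_pos: [0.575, 0.1079, 0.0993]
eef_rot: [-0.0, -0.087, 0.996, 0.0]
ft_force: [-1.0, -0.5, 0.3]
finger_gap: 0.0233
finger_force: 60.0
```

```bash
python3 m.py
```

```text
17.55 [0.575  0.1079 0.0993] bottom 0.1245 [-1.03 -0.53  0.31] M [-0.008  0.208  0.053]
```

Stroke 1 is done, bearing all the way at about 2–4 N. I lift and bring it back clear to the middle.

Emit:
step_arm([
  [0, 0, 0, -1, 0, 0, 0],
  [0, 0, 0, -3, 0, 0, 0],
  [0, 0, 0, -3.5, 0, 0, 0],
  [0, 2.5, -0.5, -3.5, 0, 0, 0],
  [0, 6, -1.5, -3.5, 0, 0, 0],
  [0, 9.3, -2.1, -3.5, 0, 0, 0],
  [0, 9.3, -2.1, -3.5, 0, 0, 0],
  [0, 9.3, -2.1, -3.5, 0, 0, 0],
])

```text
t: 18.55
tool_pos: [0.4872, 0.0711, 0.1345]
eef_rot: [0.0, -0.087, 0.996, 0.0]
ft_force: [-0.1, -0.1, -2.2]
finger_gap: 0.0232
finger_force: 60.0
```

```bash
python3 - <<'E'
from h import *
exec(open("m.py").read())
to([.4866,.071,.1015],10)
for n in C:
    im,d=manip.capture(n); P=cloud(n,d,d>0); L=(P-p)@R.as_matrix(); k=L[(abs(L[:,1])<.014)&(L[:,2]<-.02)&(L[:,2]>-.04)&(L[:,0]<-.04)&(L[:,0]>-.15)]
    print(n,len(k),k.min(0).round(4),"slope deg",np.degrees(np.arctan(np.polyfit(k[:,0],k[:,2],1)[0])).round(2),"z at -.09",np.median(k[:,2]).round(4))
E
```

```text
18.55 [0.4872 0.0711 0.1345] bottom 0.1597 [-0.14 -0.13 -2.19] M [0.06  0.037 0.049]
shift cm [ 0.06 -0.    3.3 ] rot [-0.      0.0007 -0.0004]
scene 121 [-0.1344 -0.0136 -0.0332] slope deg -0.6 z at -.09 -0.0305
top 254 [-0.1371 -0.0135 -0.0372] slope deg -0.45 z at -.09 -0.0301
```

Emit:
step_arm([
  [0, 0, 0, 1.5, 0, 0, 0],
  [0, 0, 0, 2.7, 0, 0, 0],
  [0, 0, 0, 3.2, 0, 0, 0],
  [0, 0, 0, 3.4, 0, 0, 0],
  [0, 0, 0, 3.5, 0, 0, 0],
])

```text
t: 19.27
tool_pos: [0.4868, 0.071, 0.0995]
eef_rot: [0.0, -0.087, 0.996, 0.0]
ft_force: [-0.6, 0.1, -0.0]
finger_gap: 0.0231
finger_force: 60.0
```

```bash
python3 m.py
```

```text
19.275 [0.4868 0.071  0.0995] bottom 0.1247 [-0.62  0.08 -0.02] M [0.036 0.017 0.064]
```

Emit:
step_arm([
  [0, 0, 0, 0.05, 0, 0, 0],
  [0, 0, 0, 0.1, 0, 0, 0],
])

```text
t: 19.52
tool_pos: [0.4868, 0.071, 0.0987]
eef_rot: [0.0, -0.087, 0.996, -0.0]
ft_force: [-0.9, -0.0, 0.0]
finger_gap: 0.0235
finger_force: 60.0
```

```bash
python3 m.py
```

```text
19.525 [0.4868 0.071  0.0987] bottom 0.1239 [-0.9  -0.02  0.03] M [ 0.048 -0.172  0.034]
```

Emit:
step_arm([
  [0, 0, 0, 0.03, 0, 0, 0],
  [0, 0, 0, 0.05, 0, 0, 0],
])

```text
t: 19.77
tool_pos: [0.4868, 0.071, 0.098]
eef_rot: [0.0, -0.087, 0.996, -0.0]
ft_force: [-0.6, 0.2, 2.6]
finger_gap: 0.0234
finger_force: 60.0
```

```bash
python3 m.py
```

```text
19.775 [0.4868 0.071  0.098 ] bottom 0.1232 [-0.57  0.2   2.57] M [ 0.101 -0.156  0.02 ]
```

Emit:
step_arm([
  [0, -0.8, 0, 0, 0, 0, 0],
  [0, -1.6, 0, -0.01, 0, 0, 0],
  [0, -2.4, 0, -0.02, 0, 0, 0],
])

```text
t: 20.15
tool_pos: [0.5109, 0.0753, 0.098]
eef_rot: [-0.0, -0.087, 0.996, -0.0]
ft_force: [-2.3, -0.3, 1.5]
finger_gap: 0.0233
finger_force: 60.0
```

```bash
python3 m.py
```

```text
20.15 [0.5109 0.0753 0.098 ] bottom 0.1232 [-2.3  -0.31  1.51] M [0.041 0.114 0.024]
```

Emit:
step_arm([
  [0, -0.8, 0, -0.01, 0, 0, 0],
  [0, -1.6, 0, -0.02, 0, 0, 0],
  [0, -2.4, 0, -0.03, 0, 0, 0],
])

```text
t: 20.52
tool_pos: [0.5344, 0.0794, 0.0983]
eef_rot: [-0.0, -0.087, 0.996, 0.0]
ft_force: [-2.0, 0.5, 3.3]
finger_gap: 0.0235
finger_force: 60.0
```

```bash
python3 m.py
```

```text
20.525 [0.5344 0.0794 0.0983] bottom 0.1235 [-2.03  0.45  3.28] M [-0.008  0.162  0.018]
```

Emit:
step_arm([
  [0, -0.8, 0, -0.03, 0, 0, 0],
  [0, -1.6, 0, -0.05, 0, 0, 0],
  [0, -2.4, 0, -0.07, 0, 0, 0],
])

```text
t: 20.9
tool_pos: [0.558, 0.0836, 0.099]
eef_rot: [-0.0, -0.087, 0.996, -0.0]
ft_force: [-1.1, 0.2, 1.8]
finger_gap: 0.0231
finger_force: 60.0
```

```bash
python3 m.py
```

```text
20.9 [0.558  0.0836 0.099 ] bottom 0.1242 [-1.14  0.2   1.77] M [ 0.016  0.27  -0.016]
```

Emit:
step_arm([
  [0, -0.7, 0, -0.01, 0, 0, 0],
  [0, -1.4, 0, -0.02, 0, 0, 0],
  [0, -2.1, 0, -0.03, 0, 0, 0],
])

```text
t: 21.28
tool_pos: [0.5786, 0.0872, 0.0992]
eef_rot: [-0.0, -0.087, 0.996, -0.0]
ft_force: [-1.8, -0.7, 0.8]
finger_gap: 0.0232
finger_force: 60.0
```

```bash
python3 m.py
```

```text
21.275 [0.5786 0.0872 0.0992] bottom 0.1244 [-1.84 -0.7   0.75] M [-0.037  0.212 -0.005]
```

Emit:
step_arm([
  [0, 0, 0, -1, 0, 0, 0],
  [0, 0, 0, -3, 0, 0, 0],
  [0, 0, 0, -3.5, 0, 0, 0],
  [0, 2.5, -0.5, -3.5, 0, 0, 0],
  [0, 6, -1.5, -3.5, 0, 0, 0],
  [0, 9.3, -2.1, -3.5, 0, 0, 0],
  [0, 9.3, -2.1, -3.5, 0, 0, 0],
  [0, 9.3, -2.1, -3.5, 0, 0, 0],
])

```text
t: 22.28
tool_pos: [0.4908, 0.0504, 0.1345]
eef_rot: [0.0, -0.087, 0.996, -0.0]
ft_force: [-0.4, 0.3, -2.2]
finger_gap: 0.0233
finger_force: 60.0
```

```bash
python3 m.py; python3 -c "
from h import *
to([.4902,.0503,.0995],10)"
```

```text
22.275 [0.4908 0.0504 0.1345] bottom 0.1597 [-0.35  0.33 -2.18] M [ 0.056  0.071 -0.031]
shift cm [ 0.06 -0.    3.5 ] rot [-0.0001  0.0006 -0.0004]
```

Stroke 2 is done. Now the right third.

Emit:
step_arm([
  [0, 0, 0, 1.5, 0, 0, 0],
  [0, 0, 0, 2.7, 0, 0, 0],
  [0, 0, 0, 3.2, 0, 0, 0],
  [0, 0, 0, 3.4, 0, 0, 0],
  [0, 0, 0, 3.5, 0, 0, 0],
])

```text
t: 22.9
tool_pos: [0.4905, 0.0503, 0.0995]
eef_rot: [0.0, -0.087, 0.996, -0.0]
ft_force: [-0.4, -0.6, 0.1]
finger_gap: 0.0231
finger_force: 60.0
```

Emit:
step_arm([
  [0, 0, 0, 0.05, 0, 0, 0],
  [0, 0, 0, 0.09, 0, 0, 0],
])

```text
t: 23.15
tool_pos: [0.4905, 0.0503, 0.0987]
eef_rot: [0.0, -0.087, 0.996, -0.0]
ft_force: [-0.4, 0.5, 1.1]
finger_gap: 0.0232
finger_force: 60.0
```

```bash
python3 m.py
```

```text
23.15 [0.4905 0.0503 0.0987] bottom 0.1239 [-0.36  0.48  1.13] M [ 0.113 -0.138 -0.015]
```

Emit:
step_arm([
  [0, 0, 0, 0.03, 0, 0, 0],
  [0, 0, 0, 0.05, 0, 0, 0],
])

```text
t: 23.4
tool_pos: [0.4904, 0.0503, 0.0981]
eef_rot: [0.0, -0.087, 0.996, -0.0]
ft_force: [-0.7, -0.0, 0.7]
finger_gap: 0.0236
finger_force: 60.0
```

```bash
python3 m.py
```

```text
23.4 [0.4904 0.0503 0.0981] bottom 0.1233 [-0.66 -0.02  0.69] M [ 0.128 -0.196  0.011]
```

It bears about 2.5 N. The stroke follows the same profile as before.

Emit:
step_arm([
  [0, -0.8, 0, 0, 0, 0, 0],
  [0, -1.6, 0, -0.01, 0, 0, 0],
  [0, -2.4, 0, -0.02, 0, 0, 0],
])

```text
t: 23.78
tool_pos: [0.5145, 0.0546, 0.0981]
eef_rot: [-0.0, -0.087, 0.996, -0.0]
ft_force: [-1.3, -0.6, 2.3]
finger_gap: 0.0233
finger_force: 60.0
```

Emit:
step_arm([
  [0, -0.8, 0, -0.01, 0, 0, 0],
  [0, -1.6, 0, -0.02, 0, 0, 0],
  [0, -2.4, 0, -0.03, 0, 0, 0],
])

```text
t: 24.15
tool_pos: [0.538, 0.0587, 0.0984]
eef_rot: [-0.0, -0.087, 0.996, -0.0]
ft_force: [-2.1, -0.8, 1.5]
finger_gap: 0.0228
finger_force: 60.0
```

```bash
python3 m.py
```

```text
24.15 [0.538  0.0587 0.0984] bottom 0.1236 [-2.08 -0.81  1.52] M [-0.033  0.166 -0.002]
```

Emit:
step_arm([
  [0, -0.8, 0, -0.02, 0, 0, 0],
  [0, -1.6, 0, -0.04, 0, 0, 0],
  [0, -2.4, 0, -0.05, 0, 0, 0],
])

```text
t: 24.52
tool_pos: [0.5617, 0.0629, 0.0989]
eef_rot: [-0.0, -0.087, 0.996, -0.0]
ft_force: [-1.3, -0.4, 2.9]
finger_gap: 0.023
finger_force: 60.0
```

Emit:
step_arm([
  [0, -0.7, 0, -0.01, 0, 0, 0],
  [0, -1.4, 0, -0.02, 0, 0, 0],
  [0, -2.1, 0, -0.03, 0, 0, 0],
])

```text
t: 24.9
tool_pos: [0.5822, 0.0665, 0.0991]
eef_rot: [-0.0, -0.087, 0.996, -0.0]
ft_force: [-1.2, -0.2, 0.6]
finger_gap: 0.0228
finger_force: 60.0
```

```bash
python3 m.py
```

```text
24.9 [0.5822 0.0665 0.0991] bottom 0.1243 [-1.22 -0.24  0.64] M [ 0.03   0.218 -0.011]
```

Emit:
step_arm([
  [0, 0, 0, -1, 0, 0, 0],
  [0, 0, 0, -3, 0, 0, 0],
  [0, 0, 0, -4.5, 0, 0, 0],
  [0, 2.5, -0.5, -5, 0, 0, 0],
  [0, 7, -3, -5, 0, 0, 0],
  [0, 12, -6, -5, 0, 0, 0],
  [0, 15, -11, -5, 0, 0, 0],
  [0, 16, -17, -5, 0, 0, 0],
])

```text
t: 25.9
tool_pos: [0.4527, -0.1299, 0.1503]
eef_rot: [0.001, -0.087, 0.996, -0.0]
ft_force: [1.2, 0.4, -1.1]
finger_gap: 0.0233
finger_force: 60.0
```

```bash
python3 m.py; python3 -c "
from h import *
p,R=to([.4455,-.2167,.05],10,4);to([.4455,-.2167,-.0105],10,4,p,R)"
```

```text
25.9 [ 0.4527 -0.1299  0.1503] bottom 0.1755 [ 1.17  0.41 -1.09] M [ 0.024 -0.031 -0.031]
shift cm [ 2.24 -8.41 10.04] rot [-0.0008  0.0712  0.0005]
shift cm [-0.42  0.    6.04] rot [0. 0. 0.]
```

All three strokes are done. I lay the file back on the mat where it lay before, at the resting tilt.

Emit:
step_arm([
  [0, 1, -4, 1, 0, 0.02, 0],
  [0, 2.2, -8, 4, 0, 0.05, 0],
  [0, 2.2, -8.4, 8, 0, 0.07, 0],
  [0, 2.2, -8.4, 10, 0, 0.07, 0],
  [0, 2.2, -8.4, 10, 0, 0.07, 0],
  [0, 2.2, -8.4, 10, 0, 0.07, 0],
])

```text
t: 26.65
tool_pos: [0.4472, -0.2155, 0.0505]
eef_rot: [-0.034, -0.087, 0.996, -0.004]
ft_force: [0.3, -0.6, -1.4]
finger_gap: 0.0235
finger_force: 60.0
```

Emit:
step_arm([
  [0, -0.2, 0, 3, 0, 0, 0],
  [0, -0.4, 0, 5, 0, 0, 0],
  [0, -0.4, 0, 5.7, 0, 0, 0],
  [0, -0.4, 0, 6, 0, 0, 0],
  [0, -0.4, 0, 6, 0, 0, 0],
])

```text
t: 27.28
tool_pos: [0.4468, -0.2155, -0.0101]
eef_rot: [-0.034, -0.087, 0.996, -0.003]
ft_force: [-0.0, 0.9, -1.5]
finger_gap: 0.0232
finger_force: 60.0
```

```bash
python3 m.py
```

```text
27.275 [ 0.4468 -0.2155 -0.0101] bottom 0.0151 [-0.01  0.9  -1.51] M [-0.027  0.001  0.033]
```

Emit:
step_arm([
  [0, 0, 0, 0.1, 0, 0, 0],
  [0, 0, 0, 0.15, 0, 0, 0],
  [0.6, 0, 0, 0.15, 0, 0, 0],
  [0.6, 0, 0, 0.15, 0, 0, 0],
  [0.6, 0, 0, 0.15, 0, 0, 0],
  [0.6, 0, 0, 0.15, 0, 0, 0],
])

```text
t: 28.02
tool_pos: [0.4463, -0.2153, -0.0124]
eef_rot: [-0.035, -0.087, 0.996, -0.003]
ft_force: [0.3, 0.4, 1.1]
finger_gap: 0.0558
finger_force: 0.0
```

Emit:
step_arm([
  [0.6, 0, 0, -1, 0, 0, 0],
  [0.6, 0, 0, -4, 0, 0, 0],
  [0.6, 0, 0, -8, 0, 0, 0],
  [0.6, 1, 0, -13, 0, 0, 0],
  [0.6, 2, 0, -18, 0, 0, 0],
  [0.6, 2, 0, -18, 0, 0, 0],
  [0.6, 2, 0, -18, 0, 0, 0],
])

```text
t: 28.9
tool_pos: [0.4388, -0.2164, 0.1682]
eef_rot: [-0.035, -0.087, 0.996, -0.003]
ft_force: [-1.3, -0.4, -0.3]
finger_gap: 0.0567
finger_force: 0.0
```

```bash
python3 m.py; python3 - <<'E'
from h import *
im,d=manip.capture("scene"); cv2.imwrite("pics/scene9.png",im)
m=mask(im,(0,190,60),(13,255,255),(270,260,400,350)); P=cloud("scene",d,m); v,u=np.nonzero(m); print(m.sum(),(u.min(),v.min(),u.max(),v.max()),P.mean(0).round(4),P.min(0).round(3),P.max(0).round(3))
P=cloud("scene",d,d>0); q=P[(P[:,2]>.006)&(P[:,2]<.03)&(P[:,0]>.46)&(P[:,0]<.6)&(abs(P[:,1]+.205)<.03)]; print("blade pts",len(q),q.min(0).round(3),q.max(0).round(3))
a=cv2.imread("pics/scene0.png"); k=(cv2.absdiff(a,im).max(2)>40); print("soap/jar/tape change",{n:k[b[1]:b[3],b[0]:b[2]].mean().round(3) for n,b in dict(lilac=(220,208,242,228),green=(300,225,312,240),tape=(412,342,464,384),jar=(452,318,492,364)).items()})
E
```

```text
28.9 [ 0.4388 -0.2164  0.1682] bottom 0.1934 [-1.27 -0.38 -0.33] M [-0.022 -0.044 -0.009]
239 (np.int64(336), np.int64(318), np.int64(358), np.int64(337)) [ 0.4144 -0.2265  0.0277] [ 0.382 -0.237  0.014] [ 0.458 -0.207  0.036]
blade pts 290 [ 0.46  -0.234  0.006] [ 0.599 -0.176  0.028]
soap/jar/tape change {'lilac': np.float64(0.0), 'green': np.float64(0.0), 'tape': np.float64(0.0), 'jar': np.float64(0.0)}
```

The file lies flat on the mat, the bystanders haven't moved, and the arm is clear. I hand it in.

```bash
python3 -c "
from rig import manip
print(manip.finish_job())"
```

```text
the job is handed in; nothing more can be done
None
```

I handed the job in after about 29 s of robot time: left, middle and right strokes done in order at roughly 2–5 N, each lifted about 35 mm or more clear before coming back, the file lying on the cork mat, and the soaps, tape and jar unmoved; no verdict came back.

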